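# Fit the cake scraper post into its spring-plunger holder

## Task

Take the blue-gripped smooth scraper out of its rack and slide its post down into the holder beside the cake turntable, with the blade pointing squarely at the cake, until its collar sits fully home on the holder and the spring plunger has snapped into the post's groove; then let go. Ease it in gently by feel, never forcing the holder, and leave the cake, the orange-gripped comb and the other things alone.

Things in the scene. Friction and masses are not known exactly. Their poses are not given: they have to be found in the camera images.
- scraper: The tool to fit: 320 g (15 % either way) steel post with a BLUE grip, upright in one of the rack's two places. Origin: centre of its bottom tip; z up the post, x along the side arm to the blade. From the tip up (mm): taper from 10 diameter at 0 to 16 at 9; 16 mm round rod to 55, with a square ring groove (9 diameter, 7.5 wide) centred at 33; collar 30 diameter from 55 to 63; rod; grip.
- scraper_collar (a point): Centre of the underside of the scraper's collar, 55 mm above its tip; axes as scraper. In the rack this rests on the rack's top, 70 mm above the table.
- scraper_grip (a point): Centre of the scraper's blue grip block, 104.5 mm above the post's tip: 43 tall, 30 long in x and 22 wide in y, to be pinched on its two y faces. Axes as scraper.
- scraper_edge (a point): Middle of the outer edge of the thin smooth upright blade, 66 mm out from the post's axis and 88 mm above the tip. The blade spans x = 45 to 66 mm, heights 58 to 118, on a flat arm at height 71. Axes as scraper.
- station: Fixed white base plate (x -45 to 245, y -50 to 50 mm, 12 thick) with the post holder and the aluminium turntable (85 radius, top at height 58, centre at x = 150). Origin: nominal holder axis at table height; x points from the holder to the turntable's centre. The holder: a 44 mm square aluminium block, rim at height 72 to 87, 17.6 mm hole, 2 mm chamfer, open below.
- mouth (a point): NOMINAL centre of the holder's mouth at its highest rim height (87 mm above the table), axes as station. The block is clamped where someone left it: up to 4 mm off in x, 4 off in y and 0 to 15 mm lower, all unmeasured: go by feel. Side force on the tapered tip shows the way to shift; home is felt as a hard stop. A push under 18 N passes the plunger; over 30 N is damage.
- plunger (a joint): Travel in m of the holder's spring plunger (red knob on the block's -y side; blunt 6 mm brass nose in the hole, 22 mm below the rim, pushing to +y). 0: at rest, nose 4 mm from the hole's axis; 0.0015 to 0.004: riding on the post's full diameter; under 0.0013: snapped into the groove. Spring 5 N at 0, 9 N at 0.003. Needs no touching.
- comb: Bystander of the same make and size as the scraper, but with an ORANGE grip and a toothed blade, in the rack's other place. Origin and axes as for the scraper. Leave it there.
- rack: Fixed white block, 60 x 200 x 70 mm, with two loose parking holes (20 diameter, 62 deep) at y = +65 and -65 mm. Origin: centre of its underside.
- cake: Round cream cake, 140 diameter, 70 tall, on the turntable's centre (near side 80 mm from the nominal holder axis, top at height 128). Origin: centre of its underside. Not to be touched.
- jar: Bystander: amber jar with a white lid, 60 diameter, 100 tall. Origin: centre of its underside.
- knife: Bystander: spatula about 200 mm long lying on the table.
Not all that is in view belongs to the job. What is shaped like the scraper but green or yellow is not meant.

How it is judged:
By the outcome, as a careful person would: the job done as asked, in the order asked, and still so for the second after the job is handed in, with the robot touching nothing.
It also fails if it takes over 72 s, if anything falls off the work surface, if the arm or the gripper's body presses on something with over 40 N, if the wrist force passes 120 N, or if a joint passes its speed limit or range.

## Robot

A 6-joint arm with a two-finger parallel gripper is mounted at the origin on the work surface. World frame = base frame: x ahead of the robot, y to its left, z up, the work surface at z = 0. Lengths are in m, angles in rad, forces in N, time in s.
With the tool pointing down it reaches from about 0.375 to 0.9 m from the base axis. Payload 3.1 kg.
Tool frame: the origin (TCP) lies midway between the tips of the shut fingers; the grasp point (between the pads) lies 19 mm behind it; z points along the fingers, y is the direction in which the jaws open and shut (so a half turn about z gives the same grasp; the last joint's range is limited). The gripper opens to 85 mm and grips with 20 to 120 N. Pads are 22 mm wide; open, the fingers measure 114 mm over their backs; the gripper's body (76 mm by 85 mm) begins 54 mm behind the grasp point. The pads swing forward as they close: fully open they stand 13 mm farther back than shut.
Start: joints at [1.046, 0.527, 1.433, -0, 1.181, -0.178], TCP at [0.212, 0.588, 0.231] pointing down, gripper open.
Joint ranges: [-3.08, 3.08], [-0.75, 2.2], [0.22, 2.44], [-1.43, 4.57], [0, 2.65], [-2.85, 2.85]. Speed limits (rad/s): [2.79, 2.79, 3.14, 3.14, 3.14, 3.14].

## Interface

Orientations are given as a unit quaternion [x, y, z, w].
In Python, from station import manip, vision gives the robot as it stands. The module is installed in compiled form; this text tells all that it offers.
- The arm moves only by the tool jog_arm, never from a script. Its argument "series" is a list of rows, each an object of numbers: "tx", "ty", "tz": the shift along the tool's x, y, z in m; "turn": the turn about the tool's z in degrees. In form: [{"tx": .., "ty": .., "tz": .., "turn": ..}, ...]. A call has 1 to 12 rows; each row shifts and turns the commanded pose from where the row before left it, along the tool's axes as they then stand; what a row does not reach is not made up. A row lasts 1/10 s, in which the tool goes at most 50 mm and 8.59 degrees, less where a joint would pass 70% of its speed; a pose out of reach is approached as far as the arm can. A call is refused whole if a number of a shift passes 0.05 or a number of a turn 8.59, either way. A call with a gripper value outside its range is refused whole. "fingers" is the closure, from 0 (fully open) to 1 (shut), set as the call begins (left out, the last holds). The fingers move at their own pace and stop on an object; "squeeze" is the grip in N (left out, the last holds). Time passes only in rows, so rows that do not move let the fingers close. It gives the time, the measured TCP pose, the force and the opening at its end, in the units of the state.
- manip.get_obs(): the state, without advancing time (a new reading comes with each control period).
- vision.read_camera(name): name is "side" or "top" or "wrist"; returns the picture (480x640x3 uint8, blue, green, red); there is no depth.
- vision.camera_info(name): a dict with "intrinsics" (3x3 intrinsics, pixels), "k1" (the pictures are not rectified: a ray, as slopes to the right and down, at radius r is drawn at 1 + k1 r^2 times it, then the intrinsics apply), "origin" and "rotation" of the camera in the world. Camera axes: x right, y up, looking along -z (the intrinsics and any distortion apply to the point x, -y, -z); pixel columns grow to the right and rows downward; lengths in m; the calibration is good to about 2 mm. A picture is of the moment at which its call begins: read the wrist's pose just before it. camera_info takes no time and is no camera call; for the wrist camera it gives the pose at the moment of the call.
- manip.sign_off(): hands the job in, once; it reports no verdict.
The state is a dict: "clock": time; "qpos": joint angles; "joint_velocities": joint speeds; "joint_efforts": joint torques, N m; "tool_pos": TCP position; "tool_rot": TCP orientation; "contact_force": force on the tool from outside, world axes, zero at the start; "moment": the same for the moment, N m; "width": finger opening in m.
Only numpy, scipy, OpenCV 4.12 (cv2) and the standard library are available. Lean on these libraries where they do the work, as an engineer would, in place of code of your own. Each camera call takes 0.05 s, during which the arm holds its last target. There are 200 camera calls.

## Working session

There is one attempt and no reset: what is moved stays moved. The work goes in short steps, Python scripts to look and compute and a tool call to move; the robot and the scene stay as the last step left them, time stands still between calls to the robot, and variables do not carry over. Pictures are saved under pics/ and viewed, about 8 in all and at most 12, crops included, and the job is handed in when it is done.

Besides the shell and the picture viewer there is one more tool, called after "Request:" as name([rows], argument=value, ...), one row to a line, values as JSON. jog_arm: Moves the arm, as the interface text tells. Its arguments: {"type":"object","properties":{"series":{"type":"array","items":{"type":"object","properties":{"tx":{"type":"number"},"ty":{"type":"number"},"tz":{"type":"number"},"turn":{"type":"number"}}}},"fingers":{"type":"number"},"squeeze":{"type":"number"}},"required":["series"]}

```bash
mkdir -p pics
cat > h.py <<'E'
import numpy as np, cv2
from station import manip, vision
def und(ci,uv):
    K=np.array(ci["intrinsics"]);k=ci["k1"]
    d=np.array([(uv[0]-K[0,2])/K[0,0],(uv[1]-K[1,2])/K[1,1]]);s=d.copy()
    for _ in range(30): s=d/(1+k*(s@s))
    return s
def ray(ci,uv):
    s=und(ci,uv);R=np.array(ci["rotation"]);
    return np.array(ci["origin"]),R@np.array([s[0],-s[1],-1.])
def plane(ci,uv,z):
    o,d=ray(ci,uv);return o+d*(z-o[2])/d[2]
def proj(ci,p):
    K=np.array(ci["intrinsics"]);q=np.array(ci["rotation"]).T@(np.array(p)-np.array(ci["origin"]))
    s=np.array([q[0],-q[1]])/-q[2];s=s*(1+ci["k1"]*(s@s));return np.array([K[0,0]*s[0]+K[0,2],K[1,1]*s[1]+K[1,2]])
def tri(rs):
    A=0;b=0
    for o,d in rs:
        d=d/np.linalg.norm(d);P=np.eye(3)-np.outer(d,d);A=A+P;b=b+P@o
    return np.linalg.solve(A,b)
E
python3 - <<'E'
from h import *
o=manip.get_obs();print({k:np.round(v,3) for k,v in o.items()})
for n in("side","top","wrist"):
    ci=vision.camera_info(n);print(n,np.round(ci["origin"],3),np.round(ci["rotation"],2).tolist(),ci["k1"],np.array(ci["intrinsics"]).tolist())
    cv2.imwrite(f"pics/{n}0.png",vision.read_camera(n))
E
```

```text
{'clock': np.float64(0.0), 'qpos': array([ 1.045,  0.528,  1.434, -0.   ,  1.181, -0.179]), 'joint_velocities': array([-0.001,  0.   , -0.   ,  0.001,  0.002, -0.   ]), 'joint_efforts': array([-1.0000e-03, -4.4235e+01, -1.7802e+01, -0.0000e+00,  9.0000e-03,
       -0.0000e+00]), 'tool_pos': array([0.212, 0.587, 0.23 ]), 'tool_rot': array([ 0.173,  0.985, -0.001, -0.   ]), 'contact_force': array([ 0.116, -0.372, -0.181]), 'moment': array([0.036, 0.07 , 0.006]), 'width': np.float64(0.085)}
side [ 0.235 -0.803  0.736] [0.43, -0.1, -0.19, 0.88] 0.034929917855436546 [[443.59920324199624, 0.0, 314.5738662440543], [0.0, 443.59920324199624, 236.1690812351643], [0.0, 0.0, 1.0]]
top [ 0.501 -0.039  1.443] [-0.02, 0.01, 0.71, -0.7] 0.05290801513796483 [[532.9948877940245, 0.0, 324.14481724721185], [0.0, 532.9948877940245, 239.91977750570928], [0.0, 0.0, 1.0]]
wrist [0.137 0.616 0.373] [-0.13, -0.09, 0.57, 0.81] -0.05315572721202555 [[352.16922221130295, 0.0, 317.592986698112], [0.0, 352.16922221130295, 236.6562708041653], [0.0, 0.0, 1.0]]
```

View pics/top0.png

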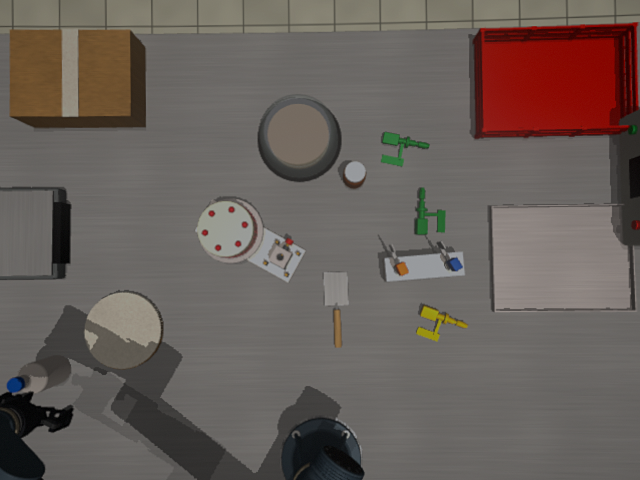

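View pics/side0.png

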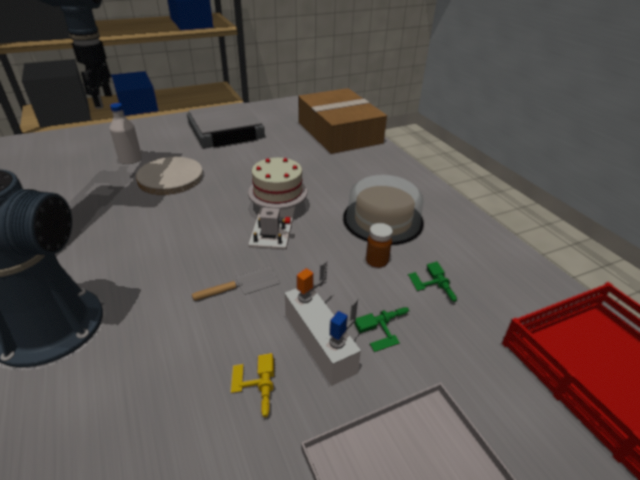

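Candidates: blue grip, top (455,264) and side (338,323), the scraper. Orange comb, top (401,268). Green decoys, top (405,145) and (430,212). Yellow decoy, top (440,320). Blue bottle cap, top (15,385). I choose the blue grip and check it in a close crop.

Run:
```python
from h import *
t=cv2.imread("pics/top0.png");s=cv2.imread("pics/side0.png")
a=cv2.resize(t[225:290,375:475],None,fx=4,fy=4,interpolation=cv2.INTER_CUBIC)
b=cv2.resize(t[190:290,190:310],None,fx=4,fy=4,interpolation=cv2.INTER_CUBIC)[:, :400]
b2=cv2.resize(t[190:290,190:310],(400,333),interpolation=cv2.INTER_CUBIC)
c=cv2.resize(s[250:380,270:400],(400,400)[::1],interpolation=cv2.INTER_CUBIC)[:600-333-0]
out=np.zeros((600,800,3),np.uint8);out[:260,:400]=a;out[260:593,:400]=b2
out[:390,400:]=cv2.resize(s[255:382,270:400],(400,390),interpolation=cv2.INTER_CUBIC)
cv2.imwrite("pics/crop1.png",out)
T=vision.camera_info("top");S=vision.camera_info("side")
def cent(m,box):
    x0,y0,x1,y1=box;z=np.zeros_like(m);z[y0:y1,x0:x1]=m[y0:y1,x0:x1]
    n,l,st,c=cv2.connectedComponentsWithStats(z);i=1+st[1:,4].argmax();return c[i],st[i]
for nm,lo,hi,bt,bs in (("blue",(100,120,40),(130,255,255),(375,225,480,295),(290,300,370,350)),("orange",(3,150,90),(20,255,255),(375,225,480,295),(290,260,330,300))):
    ht=cv2.inRange(cv2.cvtColor(t,40),lo,hi);hs=cv2.inRange(cv2.cvtColor(s,40),lo,hi)
    ct,a1=cent(ht,bt);cs,a2=cent(hs,bs);print(nm,ct,a1,cs,a2,"tri",tri([ray(T,ct),ray(S,cs)]),"top@.13",plane(T,ct,.13),"side@.1195",plane(S,cs,.1195))
# white regions: rack top, plate, cake
hsv=cv2.cvtColor(t,40);w=cv2.inRange(hsv,(0,0,165),(180,60,255))
n,l,st,c=cv2.connectedComponentsWithStats(w)
for i in range(1,n):
    if st[i,4]>150 and st[i,0]>180 and st[i,0]<480 and st[i,1]>150:
        print(st[i],c[i]);cn=cv2.findContours((l==i).astype(np.uint8),0,2)[0][0];r=cv2.minAreaRect(cn);print(r,cv2.boxPoints(r).tolist())
```

```text
Traceback (most recent call last):
  File "h.py", line 10, in ray
    return np.array(ci["origin"]),R@np.array([s[0],-s[1],-1.])
                                  ~^~~~~~~~~~~~~~~~~~~~~~~~~~~
ValueError: matmul: Input operand 1 has a mismatch in its core dimension 0, with gufunc signature (n?,k),(k,m?)->(n?,m?) (size 3 is different from 4)
```

View pics/crop1.png

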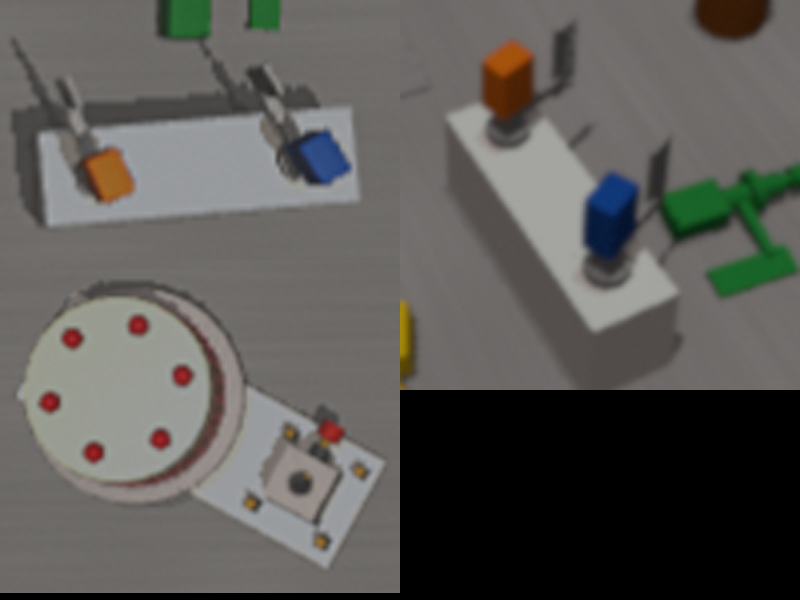

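The crop shows that the blue-gripped tool in the rack has a plain solid blade, and the orange one stands in the other place. The camera rotation turns out to be a quaternion, so I'll fix the helper.

```bash
sed -i 's/np.array(ci\["rotation"\])/Rot.from_quat(ci["rotation"]).as_matrix()/; 1a from scipy.spatial.transform import Rotation as Rot' h.py
python3 - <<'E'
from h import *
np.set_printoptions(precision=4,suppress=True)
t=cv2.imread("pics/top0.png");s=cv2.imread("pics/side0.png")
T=vision.camera_info("top");S=vision.camera_info("side")
def cent(m,box):
    x0,y0,x1,y1=box;z=np.zeros_like(m);z[y0:y1,x0:x1]=m[y0:y1,x0:x1]
    n,l,st,c=cv2.connectedComponentsWithStats(z);i=1+st[1:,4].argmax();cn=cv2.findContours((l==i).astype(np.uint8),0,2)[0][0];return c[i],cv2.minAreaRect(cn)
for nm,lo,hi,bt,bs in (("blue",(100,120,40),(130,255,255),(375,225,480,295),(290,300,370,350)),("orange",(3,150,90),(20,255,255),(375,225,480,295),(290,260,330,300))):
    ht=cv2.inRange(cv2.cvtColor(t,40),lo,hi);hs=cv2.inRange(cv2.cvtColor(s,40),lo,hi)
    ct,a1=cent(ht,bt);cs,a2=cent(hs,bs);print(nm,ct,a1,cs,"tri",tri([ray(T,ct),ray(S,cs)]),"top@.13",plane(T,ct,.13),"side@.1195",plane(S,cs,.1195))
hsv=cv2.cvtColor(t,40);w=cv2.inRange(hsv,(0,0,165),(180,60,255))
n,l,st,c=cv2.connectedComponentsWithStats(w)
for i in range(1,n):
    if st[i,4]>150 and 180<st[i,0]<480 and st[i,1]>150:
        cn=cv2.findContours((l==i).astype(np.uint8),0,2)[0][0];r=cv2.minAreaRect(cn);print(st[i],c[i],r)
# hand-picked pixels from the crop (scale 4 / 3.33)
R=[np.array([375,225])+np.array(p)/4 for p in((40,132),(352,107),(360,200),(48,226))]
P=np.array([plane(T,p,.07) for p in R]);print("rack",P,"centre",P.mean(0),np.linalg.norm(P-np.roll(P,-1,0),axis=1))
B=[np.array([190,190])+np.array(p)*.3 for p in((386,462),(328,568),(192,492),(250,385))]
P=np.array([plane(T,p,.012) for p in B]);print("plate",P,np.linalg.norm(P[0]-P[1]))
print("hole@.08",plane(T,np.array([190,190])+np.array([300,482])*.3,.08))
print("cake@.128",plane(T,np.array([190,190])+np.array([119,389])*.3-[0,78],.128)) 
for nm,p,z in(("blade top edge",(190,38),.135),):pass
print("blue blade tip@.133",plane(T,np.array([375,225])+np.array((250,68))/4,.133),"collar side", plane(S,np.array([270,255])+np.array((606,270))/3.077-[130,0],.078))
E
```

```text
blue [455.2917 263.8229] ((455.25, 263.75), (11.490405082702637, 8.231931686401367), 59.03623962402344) [338.0964 324.7952] tri [ 0.5043 -0.3388  0.1214] top@.13 [ 0.5055 -0.3374  0.13  ] side@.1195 [ 0.5037 -0.3369  0.1195]
orange [401.6429 268.3367] ((401.62933349609375, 268.3017272949219), (11.554967880249023, 8.534918785095215), 66.80140686035156) [302.8261 277.6848] tri [ 0.4934 -0.2062  0.1273] top@.13 [ 0.4959 -0.2068  0.13  ] side@.1195 [ 0.4942 -0.1978  0.1195]
rack [[ 0.5226 -0.1725  0.07  ]
 [ 0.5364 -0.3713  0.07  ]
 [ 0.477  -0.3748  0.07  ]
 [ 0.4624 -0.1765  0.07  ]] centre [ 0.4996 -0.2738  0.07  ] [0.1993 0.0594 0.1989 0.0603]
plate [[0.3381 0.0358 0.012 ]
 [0.255  0.0827 0.012 ]
 [0.316  0.191  0.012 ]
 [0.4004 0.1443 0.012 ]] 0.09535220331033054
hole@.08 [0.3314 0.0978 0.08  ]
cake@.128 [0.5988 0.2258 0.128 ]
blue blade tip@.133 [ 0.5593 -0.2949  0.133 ] collar side [ 0.5004 -0.343   0.078 ]
```

Run:
```python
from h import *
np.set_printoptions(precision=4,suppress=True)
t=cv2.imread("pics/top0.png");T=vision.camera_info("top");S=vision.camera_info("side")
f=lambda x,y:np.array([190+x*.3,190+(y-260)*.3])
P=np.array([plane(T,f(*p),.012) for p in((386,462),(328,568),(192,492),(250,385))]);print("plate",P,np.linalg.norm(P[0]-P[1]))
e=(P[:2].mean(0));a=P[1]-P[0];d=np.array([-a[1],a[0]])/np.linalg.norm(a[:2]);d=d if d[1]>0 else -d
C=plane(T,f(119,389),.128)[:2]
print("dir",d,np.degrees(np.arctan2(d[1],d[0])),"origin from plate",e[:2]+.045*d)
hsv=cv2.cvtColor(t,40)
# cake circle fit by Hough on crop
g=cv2.cvtColor(t,6)[190:275,185:275];g=cv2.resize(g,None,fx=4,fy=4,interpolation=cv2.INTER_CUBIC)
c=cv2.HoughCircles(g,3,1,50,param1=120,param2=25,minRadius=90,maxRadius=170);print(c)
for x,y,r in c[0][:3]:
    for z in(.128,.058):q=plane(T,(185+x/4,190+y/4),z);q2=plane(T,(185+(x+r)/4,190+y/4),z);print(z,q,np.linalg.norm(q-q2))
print("cake by eye",C)
for z in(.087,.072):print("hole",z,plane(T,f(300,483),z))
```

```text
plate [[0.5458 0.0339 0.012 ]
 [0.4612 0.0813 0.012 ]
 [0.5235 0.1905 0.012 ]
 [0.6094 0.1432 0.012 ]] 0.09703088064211439
dir [0.4889 0.8723] 60.73222149937447 origin from plate [0.5255 0.0968]
[[[161.5 155.5 111.5]]]
0.128 [0.5984 0.2266 0.128 ] 0.06903268293741356
0.058 [0.6036 0.2408 0.058 ] 0.07270789245870778
cake by eye [0.5988 0.2258]
hole 0.087 [0.5282 0.0959 0.087 ]
hole 0.072 [0.5285 0.0974 0.072 ]
```

```bash
cat >> h.py <<'E'
import json
def yaw(o=None):
    o=o or manip.get_obs();x=Rot.from_quat(o["tool_rot"]).as_matrix();return np.degrees(np.arctan2(x[1,0],x[0,0])),x
def plan(x,y,z,a,n,start=None):
    if start is None:
        o=manip.get_obs();p=np.array(o["tool_pos"]);c=yaw(o)[0]
    else: p=np.array(start[:3],float);c=start[3]
    t0=c;p0=p.copy();g=np.array([x,y,z]);rows=[]
    da=(a-t0+180)%360-180
    if start is not None and len(start)>4: da=a-t0
    for i in range(1,n+1):
        w=p0+(g-p0)*i/n-p;r=np.radians(c);s,k=np.sin(r),np.cos(r)
        v=np.round([w[0]*k+w[1]*s,w[0]*s-w[1]*k,-w[2]],4);t=round(-(t0+da*i/n-c),2)
        p=p+np.array([v[0]*k+v[1]*s,v[0]*s-v[1]*k,-v[2]]);c-=t
        rows.append({"tx":v[0],"ty":v[1],"tz":v[2],"turn":t})
    print(json.dumps(rows));return [*p,c]
E
python3 - <<'E'
from h import *
m=plan(.42,.12,.27,98,12);print(m);print(plan(.504,-.339,.25,38,11,m))
E
```

```text
[{"tx": -0.0295, "ty": -0.0307, "tz": -0.0033, "turn": 5.18}, {"tx": -0.0322, "ty": -0.028, "tz": -0.0033, "turn": 5.17}, {"tx": -0.0346, "ty": -0.0249, "tz": -0.0033, "turn": 5.18}, {"tx": -0.0367, "ty": -0.0217, "tz": -0.0032, "turn": 5.18}, {"tx": -0.0385, "ty": -0.0183, "tz": -0.0033, "turn": 5.18}, {"tx": -0.0399, "ty": -0.0148, "tz": -0.0033, "turn": 5.17}, {"tx": -0.0412, "ty": -0.0111, "tz": -0.0033, "turn": 5.18}, {"tx": -0.042, "ty": -0.0073, "tz": -0.0033, "turn": 5.18}, {"tx": -0.0425, "ty": -0.0035, "tz": -0.0033, "turn": 5.18}, {"tx": -0.0426, "ty": 0.0003, "tz": -0.0033, "turn": 5.17}, {"tx": -0.0424, "ty": 0.0042, "tz": -0.0032, "turn": 5.18}, {"tx": -0.0419, "ty": 0.008, "tz": -0.0033, "turn": 5.18}]
[np.float64(0.42004256886860547), np.float64(0.11997950922117108), np.float64(0.269966369269127), np.float64(97.99772173137674)]
[{"tx": -0.0424, "ty": 0.0018, "tz": 0.0018, "turn": 5.45}, {"tx": -0.042, "ty": 0.0057, "tz": 0.0018, "turn": 5.46}, {"tx": -0.0413, "ty": 0.0098, "tz": 0.0018, "turn": 5.45}, {"tx": -0.0402, "ty": 0.0136, "tz": 0.0019, "turn": 5.46}, {"tx": -0.0387, "ty": 0.0174, "tz": 0.0018, "turn": 5.45}, {"tx": -0.0368, "ty": 0.0209, "tz": 0.0018, "turn": 5.46}, {"tx": -0.0347, "ty": 0.0244, "tz": 0.0018, "turn": 5.45}, {"tx": -0.0323, "ty": 0.0276, "tz": 0.0018, "turn": 5.45}, {"tx": -0.0294, "ty": 0.0305, "tz": 0.0018, "turn": 5.46}, {"tx": -0.0265, "ty": 0.0332, "tz": 0.0019, "turn": 5.45}, {"tx": -0.0231, "ty": 0.0355, "tz": 0.0018, "turn": 5.46}]
[np.float64(0.5039950080657695), np.float64(-0.33896763797297047), np.float64(0.24996636926912677), np.float64(37.99772173137674)]
```

Request:
jog_arm([
  {"tx": -0.03,"ty": -0.031,"tz": -0.003,"turn": 5.2},
  {"tx": -0.032,"ty": -0.028,"tz": -0.003,"turn": 5.2},
  {"tx": -0.035,"ty": -0.025,"tz": -0.003,"turn": 5.2},
  {"tx": -0.037,"ty": -0.022,"tz": -0.003,"turn": 5.2},
  {"tx": -0.039,"ty": -0.018,"tz": -0.003,"turn": 5.2},
  {"tx": -0.04,"ty": -0.015,"tz": -0.003,"turn": 5.2},
  {"tx": -0.041,"ty": -0.011,"tz": -0.003,"turn": 5.2},
  {"tx": -0.042,"ty": -0.007,"tz": -0.003,"turn": 5.2},
  {"tx": -0.042,"ty": -0.004,"tz": -0.003,"turn": 5.2},
  {"tx": -0.043,"ty": 0,"tz": -0.003,"turn": 5.2},
  {"tx": -0.042,"ty": 0.004,"tz": -0.003,"turn": 5.2},
  {"tx": -0.042,"ty": 0.008,"tz": -0.003,"turn": 5.2},
], fingers=0.3, squeeze=60)

```text
clock: 1.35
tool_pos: [0.4197, 0.1173, 0.2674]
tool_rot: [0.659, 0.752, 0.0, -0.0]
contact_force: [0.9, 1.3, 0.5]
width: 0.0601
```

Request:
jog_arm([
  {"tx": -0.042,"ty": 0.002,"tz": 0.002,"turn": 5.45},
  {"tx": -0.042,"ty": 0.006,"tz": 0.002,"turn": 5.45},
  {"tx": -0.041,"ty": 0.01,"tz": 0.002,"turn": 5.45},
  {"tx": -0.04,"ty": 0.014,"tz": 0.002,"turn": 5.45},
  {"tx": -0.039,"ty": 0.017,"tz": 0.002,"turn": 5.45},
  {"tx": -0.037,"ty": 0.021,"tz": 0.002,"turn": 5.45},
  {"tx": -0.035,"ty": 0.024,"tz": 0.002,"turn": 5.45},
  {"tx": -0.032,"ty": 0.028,"tz": 0.002,"turn": 5.45},
  {"tx": -0.029,"ty": 0.031,"tz": 0.002,"turn": 5.45},
  {"tx": -0.026,"ty": 0.033,"tz": 0.002,"turn": 5.45},
  {"tx": -0.023,"ty": 0.036,"tz": 0.002,"turn": 5.45},
  {"tx": 0},
])

```text
$.series[11]: bad value
```

Run:
```python
from h import *
import pickle
np.set_printoptions(precision=4,suppress=True)
o=manip.get_obs();ci=vision.camera_info("wrist");im=vision.read_camera("wrist");cv2.imwrite("pics/w1.png",im);pickle.dump(ci,open("w1.pkl","wb"))
print(o["clock"],o["tool_pos"],yaw(o)[0],o["contact_force"],o["width"],ci["origin"])
print(proj(ci,[.504,-.3388,.141]),proj(ci,o["tool_pos"]))
```

```text
1.35 [0.4197 0.1173 0.2674] 97.51290466484757 [0.9207 1.2939 0.4892] 0.060101158739530064 [0.4089 0.1979 0.4098]
[336.2143 575.3317] [317.6143 308.2606]
```

View pics/w1.png

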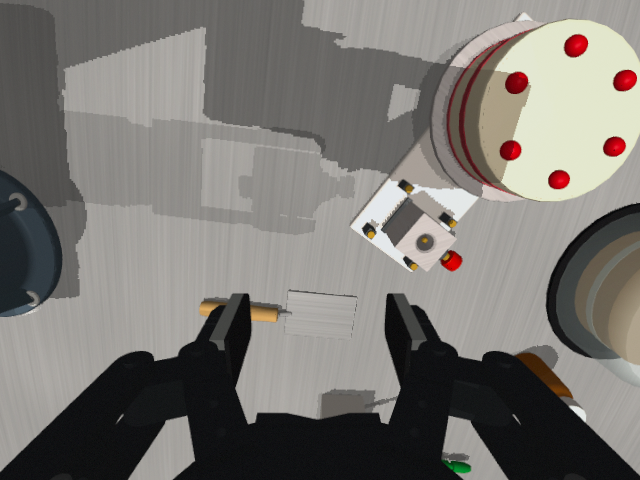

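The second move was refused because one row was incomplete. The picture taken meanwhile shows the holder: block top with hole at (425,242), red knob at (452,260), cake at (565,110). I'll use the hole later and resend the move.

Request:
jog_arm([
  {"tx": -0.042,"ty": 0.002,"tz": 0.002,"turn": 5.45},
  {"tx": -0.042,"ty": 0.006,"tz": 0.002,"turn": 5.45},
  {"tx": -0.041,"ty": 0.01,"tz": 0.002,"turn": 5.45},
  {"tx": -0.04,"ty": 0.014,"tz": 0.002,"turn": 5.45},
  {"tx": -0.039,"ty": 0.017,"tz": 0.002,"turn": 5.45},
  {"tx": -0.037,"ty": 0.021,"tz": 0.002,"turn": 5.45},
  {"tx": -0.035,"ty": 0.024,"tz": 0.002,"turn": 5.45},
  {"tx": -0.032,"ty": 0.028,"tz": 0.002,"turn": 5.45},
  {"tx": -0.029,"ty": 0.031,"tz": 0.002,"turn": 5.45},
  {"tx": -0.026,"ty": 0.033,"tz": 0.002,"turn": 5.45},
  {"tx": -0.023,"ty": 0.036,"tz": 0.002,"turn": 5.45},
  {"tx": 0,"ty": 0,"tz": 0,"turn": 0},
])

```text
clock: 2.6
tool_pos: [0.5042, -0.3455, 0.2446]
tool_rot: [0.947, 0.321, 0.0, 0.002]
contact_force: [-1.3, 0.6, 0.7]
width: 0.0596
```

Run:
```python
from h import *
import pickle
np.set_printoptions(precision=4,suppress=True)
T=vision.camera_info("top");c1=pickle.load(open("w1.pkl","rb"))
h=np.array([425,242.]);ht=np.array([190+300*.3,190+223*.3])
print("hole tri",tri([ray(T,ht),ray(c1,h)]),[plane(c1,h,z)for z in(.072,.08,.087)])
o=manip.get_obs();ci=vision.camera_info("wrist");im=vision.read_camera("wrist");cv2.imwrite("pics/w2.png",im);pickle.dump(ci,open("w2.pkl","wb"))
print(o["clock"],o["tool_pos"],yaw(o)[0],o["contact_force"],o["width"],ci["origin"])
print(proj(ci,[.504,-.3388,.141]),proj(ci,o["tool_pos"]))
```

```text
hole tri [0.5294 0.0976 0.0791] [array([0.5331, 0.0964, 0.072 ]), array([0.5302, 0.0988, 0.08  ]), array([0.5276, 0.1009, 0.087 ])]
2.6 [ 0.5042 -0.3455  0.2446] 37.479700961519036 [-1.3254  0.5746  0.744 ] 0.05963853047645225 [ 0.5672 -0.295   0.3869]
[310.8166 231.4067] [319.8571 307.2458]
```

View pics/w2.png

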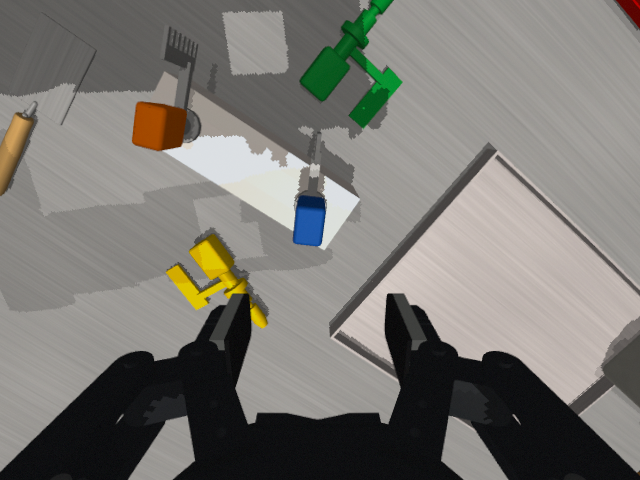

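The view shows the blue grip at (310,225), the plain blade end near (316,135), the comb at (160,125) and the decoys at (350,60) and (215,265). I'll now fit the grip's top face for position and heading.

Run:
```python
from h import *
import pickle
np.set_printoptions(precision=4,suppress=True)
im=cv2.imread("pics/w2.png");ci=pickle.load(open("w2.pkl","rb"));hsv=cv2.cvtColor(im,40)
for lo in(50,120,150):
    m=cv2.inRange(hsv,(100,120,lo),(130,255,255));m[:180]=0;m[270:]=0
    cn=max(cv2.findContours(m,0,2)[0],key=cv2.contourArea);b=cv2.boxPoints(cv2.minAreaRect(cn))
    P=np.array([plane(ci,q,.141)[:2] for q in b]);d=[P[1]-P[0],P[2]-P[1]];L=[np.linalg.norm(v) for v in d];v=d[int(np.argmax(L))]
    print(lo,b.tolist(),P.mean(0),L,np.degrees(np.arctan2(v[1],v[0]))%180)
print("edge",plane(ci,(317,131),.133),plane(ci,(314,165),.133))
print(hsv[215:245:10,310],hsv[200,310])
g=im[100:260,250:380];cv2.imwrite("pics/w2c.png",cv2.resize(g,None,fx=4,fy=3.75,interpolation=cv2.INTER_CUBIC))
```

```text
50 [[291.8907775878906, 242.92832946777344], [297.6040954589844, 194.3651885986328], [326.7884216308594, 197.7986297607422], [321.0751037597656, 246.3617706298828]] [ 0.5097 -0.3331] [np.float64(0.03669645418894842), np.float64(0.02082099659882188)] 29.883362196147846
120 [[292.4161376953125, 243.11602783203125], [296.3543701171875, 206.35940551757812], [324.49560546875, 209.37454223632812], [320.557373046875, 246.13116455078125]] [ 0.5059 -0.3352] [np.float64(0.028037460304535553), np.float64(0.02026013676631935)] 30.46280706453574
150 [[294.427490234375, 243.01011657714844], [298.13494873046875, 208.40733337402344], [322.63934326171875, 211.0327911376953], [318.931884765625, 245.6355743408203]] [ 0.5055 -0.3356] [np.float64(0.026434345829641225), np.float64(0.01767074199821335)] 30.561208183897037
edge [ 0.5627 -0.2995  0.133 ] [ 0.5428 -0.3121  0.133 ]
[[108 205 169]
 [108 210 170]
 [108 207 169]] [107 232  67]
```

View pics/w2c.png

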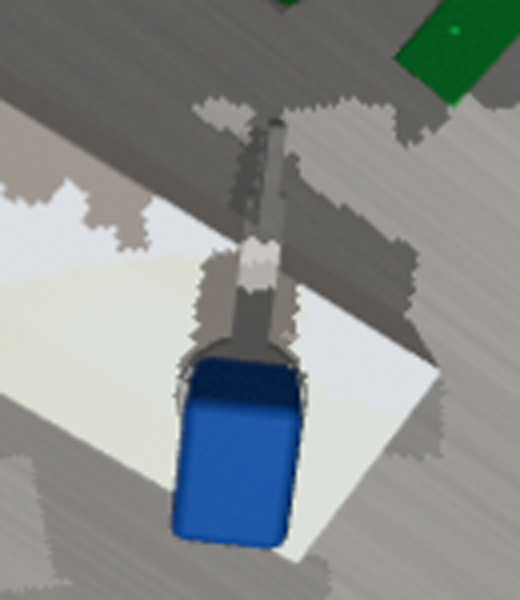

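Heading is 31° with agreement between the top face (30.5°) and the blade edge (32°, 67 mm out). Position is about (0.505,-0.3365). Next I plan the descent.

Run:
```python
from h import *
m=plan(.505,-.3365,.165,31,5);print(m);print(plan(.505,-.3365,.0995,31,5,m))
```

```text
[{"tx": 0.0009, "ty": -0.0007, "tz": 0.0159, "turn": 1.33}, {"tx": 0.001, "ty": -0.0007, "tz": 0.0159, "turn": 1.32}, {"tx": 0.0009, "ty": -0.0007, "tz": 0.0159, "turn": 1.33}, {"tx": 0.0009, "ty": -0.0008, "tz": 0.0158, "turn": 1.33}, {"tx": 0.0008, "ty": -0.0008, "tz": 0.0159, "turn": 1.33}]
[np.float64(0.5049578678571178), np.float64(-0.3364741703489797), np.float64(0.16501670361948526), np.float64(30.995232633671435)]
[{"tx": 0.0, "ty": 0.0, "tz": 0.0131, "turn": -0.0}, {"tx": 0.0, "ty": 0.0, "tz": 0.0131, "turn": -0.0}, {"tx": 0.0, "ty": 0.0, "tz": 0.0131, "turn": -0.0}, {"tx": 0.0, "ty": 0.0, "tz": 0.0131, "turn": -0.0}, {"tx": 0.0, "ty": 0.0, "tz": 0.0131, "turn": -0.0}]
[np.float64(0.5049578678571178), np.float64(-0.3364741703489797), np.float64(0.09951670361948525), np.float64(30.995232633671435)]
```

Request:
jog_arm([
  {"tx": 0.001,"ty": -0.001,"tz": 0.016,"turn": 1.3},
  {"tx": 0.001,"ty": -0.001,"tz": 0.016,"turn": 1.3},
  {"tx": 0.001,"ty": -0.001,"tz": 0.016,"turn": 1.3},
  {"tx": 0.001,"ty": -0.001,"tz": 0.016,"turn": 1.3},
  {"tx": 0.001,"ty": 0,"tz": 0.016,"turn": 1.3},
  {"tx": 0,"ty": 0,"tz": 0,"turn": 0},
  {"tx": 0,"ty": 0,"tz": 0,"turn": 0},
])

```text
clock: 3.35
tool_pos: [0.505, -0.3323, 0.1654]
tool_rot: [0.963, 0.271, -0.0, -0.001]
contact_force: [-1.0, -0.5, 0.2]
width: 0.0598
```

Run:
```python
from h import *
import pickle
np.set_printoptions(precision=4,suppress=True)
o=manip.get_obs();ci=vision.camera_info("wrist");im=vision.read_camera("wrist")
print(o["tool_pos"],yaw(o)[0],o["contact_force"],o["width"])
m=cv2.inRange(cv2.cvtColor(im,40),(100,120,120),(130,255,255))
cn=max(cv2.findContours(m,0,2)[0],key=cv2.contourArea);b=cv2.boxPoints(cv2.minAreaRect(cn))
P=np.array([plane(ci,q,.141)[:2] for q in b]);d=[P[1]-P[0],P[2]-P[1]];L=[np.linalg.norm(v) for v in d];v=d[int(np.argmax(L))]
print(b.tolist(),P.mean(0),L,np.degrees(np.arctan2(v[1],v[0]))%180)
```

```text
[ 0.505  -0.3323  0.1654] 31.394043739206893 [-1.0135 -0.4517  0.2094] 0.05981965021587716
[[306.0, 308.0], [306.0, 261.0], [346.0, 261.0], [346.0, 308.0]] [ 0.506  -0.3356] [np.float64(0.027111533093178257), np.float64(0.02040620289714189)] 30.788517684360357
```

Request:
jog_arm([
  {"tx": -0.001,"ty": 0.003,"tz": 0,"turn": 0.5},
  {"tx": 0,"ty": 0,"tz": 0.014,"turn": 0},
  {"tx": 0,"ty": 0,"tz": 0.014,"turn": 0},
  {"tx": 0,"ty": 0,"tz": 0.014,"turn": 0},
  {"tx": 0,"ty": 0,"tz": 0.014,"turn": 0},
  {"tx": 0,"ty": 0,"tz": 0.01,"turn": 0},
  {"tx": 0,"ty": 0,"tz": 0,"turn": 0},
  {"tx": 0,"ty": 0,"tz": 0,"turn": 0},
])

```text
clock: 4.2
tool_pos: [0.5058, -0.3367, 0.0989]
tool_rot: [0.964, 0.265, -0.0, -0.0]
contact_force: [0.3, 0.1, -1.0]
width: 0.0598
```

Request:
jog_arm([
  {"tx": 0,"ty": 0,"tz": 0,"turn": 0},
  {"tx": 0,"ty": 0,"tz": 0,"turn": 0},
  {"tx": 0,"ty": 0,"tz": 0,"turn": 0},
  {"tx": 0,"ty": 0,"tz": 0,"turn": 0},
  {"tx": 0,"ty": 0,"tz": 0,"turn": 0},
  {"tx": 0,"ty": 0,"tz": 0,"turn": 0},
  {"tx": 0,"ty": 0,"tz": 0,"turn": 0},
], fingers=1, squeeze=80)

```text
clock: 4.9
tool_pos: [0.5061, -0.3369, 0.1001]
tool_rot: [0.964, 0.265, 0.0, 0.0]
contact_force: [-1.6, 1.9, 5.1]
width: 0.0207
```

Request:
jog_arm([
  {"tx": 0,"ty": 0,"tz": -0.005,"turn": 0},
  {"tx": 0,"ty": 0,"tz": -0.01,"turn": 0},
  {"tx": 0,"ty": 0,"tz": -0.015,"turn": 0},
  {"tx": 0,"ty": 0,"tz": -0.02,"turn": 0},
  {"tx": 0,"ty": 0,"tz": -0.025,"turn": 0},
  {"tx": 0,"ty": 0,"tz": -0.025,"turn": 0},
  {"tx": 0,"ty": 0,"tz": -0.02,"turn": 0},
  {"tx": 0,"ty": 0,"tz": 0,"turn": 0},
  {"tx": 0,"ty": 0,"tz": 0,"turn": 0},
])

```text
clock: 5.8
tool_pos: [0.5054, -0.3364, 0.2191]
tool_rot: [0.964, 0.265, -0.0, -0.0]
contact_force: [0.6, 0.3, -3.6]
width: 0.0211
```

Run:
```python
from h import *
import pickle
np.set_printoptions(precision=4,suppress=True)
o=manip.get_obs();ci=vision.camera_info("wrist");im=vision.read_camera("wrist");cv2.imwrite("pics/w3.png",im)
print(o["clock"],o["tool_pos"],yaw(o)[0],o["contact_force"],o["width"])
R=yaw(o)[1];p=np.array(o["tool_pos"]);zt=p[2]+.019+.0215
m=cv2.inRange(cv2.cvtColor(im,40),(100,120,120),(130,255,255))
cn=max(cv2.findContours(m,0,2)[0],key=cv2.contourArea);b=cv2.boxPoints(cv2.minAreaRect(cn))
P=np.array([plane(ci,q,zt) for q in b]);print("grip in tool frame",(P.mean(0)-p)@R)
d=[P[1]-P[0],P[2]-P[1]];L=[np.linalg.norm(v) for v in d];v=d[int(np.argmax(L))];print(L,np.degrees(np.arctan2(v[1],v[0]))%180)
e=plan(.528,.097,.22,60.6,12);print(e)
```

```text
5.8 [ 0.5054 -0.3364  0.2191] 30.782305755432123 [ 0.6064  0.2753 -3.5809] 0.021094936029485516
grip in tool frame [-0.0108 -0.0011 -0.0405]
[np.float64(0.0203752942479051), np.float64(0.004457048718970159)] 122.09780862216218
[{"tx": 0.0201, "ty": -0.03, "tz": -0.0002, "turn": -2.49}, {"tx": 0.0214, "ty": -0.0291, "tz": -0.0001, "turn": -2.48}, {"tx": 0.0226, "ty": -0.0282, "tz": -0.0002, "turn": -2.49}, {"tx": 0.0239, "ty": -0.0271, "tz": -0.0001, "turn": -2.48}, {"tx": 0.025, "ty": -0.0261, "tz": -0.0002, "turn": -2.49}, {"tx": 0.0261, "ty": -0.025, "tz": -0.0001, "turn": -2.48}, {"tx": 0.0271, "ty": -0.0239, "tz": -0.0002, "turn": -2.49}, {"tx": 0.0282, "ty": -0.0226, "tz": -0.0001, "turn": -2.48}, {"tx": 0.0291, "ty": -0.0214, "tz": -0.0002, "turn": -2.49}, {"tx": 0.03, "ty": -0.0201, "tz": -0.0001, "turn": -2.48}, {"tx": 0.0309, "ty": -0.0188, "tz": -0.0002, "turn": -2.49}, {"tx": 0.0317, "ty": -0.0174, "tz": -0.0001, "turn": -2.48}]
[np.float64(0.5280241328123171), np.float64(0.09704328491261921), np.float64(0.21995374432447484), np.float64(60.59804853532221)]
```

View pics/w3.png

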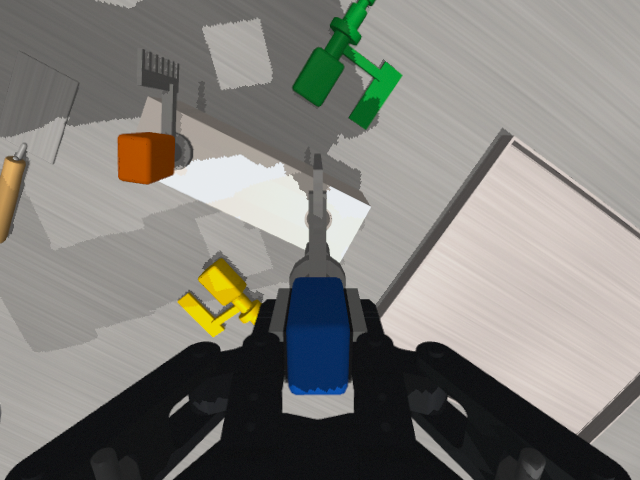

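The scraper is held square between the pads: grip at (320,350), blade running straight up to (318,155), comb untouched at (150,155). Next I go to a standoff beside the holder, so the wrist camera looks nearly straight down into the hole.

Run:
```python
from h import *
np.set_printoptions(precision=4,suppress=True)
o=manip.get_obs();ci=vision.camera_info("wrist");R=yaw(o)[1];p=np.array(o["tool_pos"]);zt=p[2]+.0405
for q in((319.5,393),(319.5,310),(291,310),(350,310)):print(q,(plane(ci,q,zt)-p)@R)
print("blade end",(plane(ci,(318,155),p[2]+.019+.0135)-p)@R)
e=plan(.546,.0065,.24,60.6,12);print(e)
```

```text
(319.5, 393) [-0.0123 -0.0004 -0.0405]
(319.5, 310) [ 0.0218 -0.0005 -0.0405]
(291, 310) [ 0.0217 -0.0098 -0.0405]
(350, 310) [ 0.0218  0.0095 -0.0405]
blade end [ 0.0707 -0.001  -0.0325]
[{"tx": 0.0175, "ty": -0.0228, "tz": -0.0018, "turn": -2.49}, {"tx": 0.0186, "ty": -0.022, "tz": -0.0018, "turn": -2.48}, {"tx": 0.0194, "ty": -0.0211, "tz": -0.0019, "turn": -2.49}, {"tx": 0.0203, "ty": -0.0203, "tz": -0.0018, "turn": -2.48}, {"tx": 0.0213, "ty": -0.0194, "tz": -0.0018, "turn": -2.49}, {"tx": 0.022, "ty": -0.0185, "tz": -0.0018, "turn": -2.48}, {"tx": 0.0228, "ty": -0.0175, "tz": -0.0018, "turn": -2.49}, {"tx": 0.0235, "ty": -0.0165, "tz": -0.0019, "turn": -2.48}, {"tx": 0.0243, "ty": -0.0154, "tz": -0.0018, "turn": -2.49}, {"tx": 0.0249, "ty": -0.0144, "tz": -0.0018, "turn": -2.48}, {"tx": 0.0254, "ty": -0.0133, "tz": -0.0018, "turn": -2.49}, {"tx": 0.0261, "ty": -0.0122, "tz": -0.0018, "turn": -2.48}]
[np.float64(0.5459679059271266), np.float64(0.006537413416600583), np.float64(0.23995374432447486), np.float64(60.59804853532221)]
```

Request:
jog_arm([
  {"tx": 0.0175,"ty": -0.023,"tz": -0.002,"turn": -2.5},
  {"tx": 0.0185,"ty": -0.022,"tz": -0.002,"turn": -2.5},
  {"tx": 0.0195,"ty": -0.021,"tz": -0.002,"turn": -2.5},
  {"tx": 0.02,"ty": -0.02,"tz": -0.002,"turn": -2.5},
  {"tx": 0.0215,"ty": -0.0195,"tz": -0.002,"turn": -2.5},
  {"tx": 0.022,"ty": -0.0185,"tz": -0.002,"turn": -2.5},
  {"tx": 0.023,"ty": -0.0175,"tz": -0.002,"turn": -2.5},
  {"tx": 0.0235,"ty": -0.0165,"tz": -0.002,"turn": -2.5},
  {"tx": 0.0245,"ty": -0.0155,"tz": -0.002,"turn": -2.5},
  {"tx": 0.025,"ty": -0.0145,"tz": -0.002,"turn": -2.5},
  {"tx": 0.0255,"ty": -0.0135,"tz": -0.002,"turn": -2.5},
  {"tx": 0.026,"ty": -0.012,"tz": -0.002,"turn": -2.5},
])

```text
clock: 7.05
tool_pos: [0.5453, 0.0076, 0.2415]
tool_rot: [0.862, 0.507, -0.001, -0.001]
contact_force: [1.2, 0.7, -3.1]
width: 0.0209
```

Request:
jog_arm([
  {"tx": 0,"ty": 0,"tz": 0,"turn": 0},
  {"tx": 0,"ty": 0,"tz": 0,"turn": 0},
  {"tx": 0,"ty": 0,"tz": 0,"turn": 0},
  {"tx": 0,"ty": 0,"tz": 0,"turn": 0},
])

```text
clock: 7.45
tool_pos: [0.5462, 0.0053, 0.2427]
tool_rot: [0.863, 0.505, -0.001, -0.0]
contact_force: [-0.1, 0.1, -3.8]
width: 0.0214
```

Run:
```python
from h import *
import pickle
np.set_printoptions(precision=4,suppress=True)
o=manip.get_obs();ci=vision.camera_info("wrist");im=vision.read_camera("wrist");cv2.imwrite("pics/w4.png",im);pickle.dump(ci,open("w4.pkl","wb"))
print(o["clock"],o["tool_pos"],yaw(o)[0],o["contact_force"],ci["origin"])
u=proj(ci,[.5285,.097,.08]).astype(int);print(u)
x0,y0=u[0]-70,u[1]-60;c=cv2.resize(im[y0:y0+120,x0:x0+140],(700,600),interpolation=cv2.INTER_CUBIC);print(x0,y0)
cv2.imwrite("pics/w4c.png",c)
```

```text
7.45 [0.5462 0.0053 0.2427] 60.691674480684846 [-0.0783  0.0872 -3.8311] [0.5852 0.0764 0.385 ]
[246 133]
176 73
```

View pics/w4c.png

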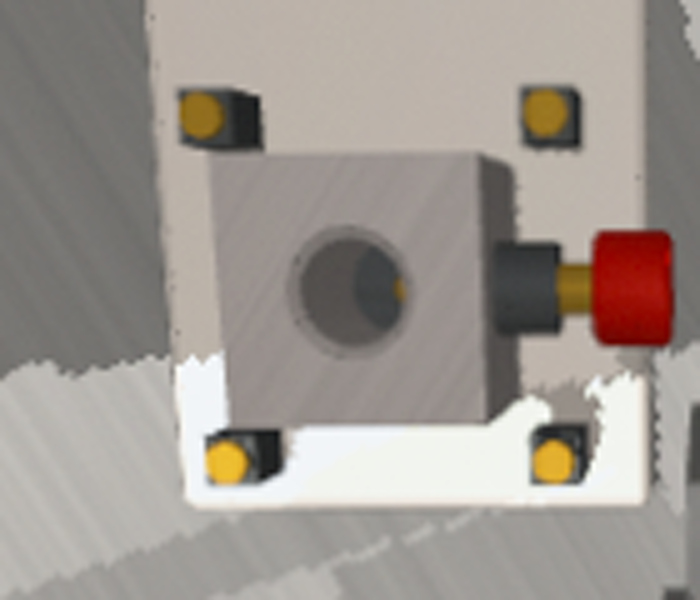

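The crop shows the holder block with hole centre at about (351,291), i.e. image pixel (246.2,131.2), and the plunger nose and red knob on the right. The plate edges are visible for the heading.

Run:
```python
from h import *
import pickle
np.set_printoptions(precision=4,suppress=True)
T=vision.camera_info("top");S=vision.camera_info("side");c1=pickle.load(open("w1.pkl","rb"));c4=pickle.load(open("w4.pkl","rb"))
f=lambda x,y:np.array([176+x/5,73+y/5])
h=f(351,291)
for z in(.072,.08,.087):
    B=np.array([plane(c4,f(*q),z) for q in((210,153),(480,153),(487,425),(230,425))])
    print(z,plane(c4,h,z),np.linalg.norm(B-np.roll(B,-1,0),axis=1),B.mean(0))
print("tri",tri([ray(c4,h),ray(c1,(425,242))]),tri([ray(c4,h),ray(T,(280,256.9))]))
P=[plane(c4,f(*q),.012) for q in((150,10),(187,500),(648,500),(645,10))]
a=lambda v:np.degrees(np.arctan2(v[1],v[0]))
print(a(P[0]-P[1]),a(P[3]-P[2]),a(P[1]-P[2])-90,a(P[0]-P[3])-90,np.linalg.norm(P[1]-P[2]))
d=np.array([np.cos(np.radians(60.6)),np.sin(np.radians(60.6))]);print("nominal from plate",((P[1]+P[2])/2)[:2]+.045*d)
```

```text
0.072 [0.528  0.0995 0.072 ] [0.0456 0.0451 0.0452 0.0452] [0.528  0.0994 0.072 ]
0.08 [0.5295 0.0989 0.08  ] [0.0444 0.0439 0.044  0.0441] [0.5295 0.0988 0.08  ]
0.087 [0.5307 0.0984 0.087 ] [0.0434 0.0429 0.043  0.0431] [0.5308 0.0983 0.087 ]
tri [0.5297 0.0989 0.081 ] [0.5283 0.0983 0.073 ]
60.344672193254894 60.51029610487116 60.517852748374764 60.22062593121623 0.09769328363941425
nominal from plate [0.5283 0.1003]
```

Run:
```python
from h import *
e=plan(.5282,.0955,.215,60.5,6);print(e);print(plan(.5282,.0955,.180,60.5,2,e))
```

```text
[{"tx": 0.0116, "ty": -0.01, "tz": 0.0046, "turn": 0.03}, {"tx": 0.0117, "ty": -0.01, "tz": 0.0047, "turn": 0.03}, {"tx": 0.0116, "ty": -0.01, "tz": 0.0046, "turn": 0.04}, {"tx": 0.0116, "ty": -0.01, "tz": 0.0047, "turn": 0.03}, {"tx": 0.0116, "ty": -0.01, "tz": 0.0046, "turn": 0.03}, {"tx": 0.0116, "ty": -0.01, "tz": 0.0047, "turn": 0.03}]
[np.float64(0.528169072994414), np.float64(0.09549016756296823), np.float64(0.21499767639358425), np.float64(60.500416717753765)]
[{"tx": 0.0, "ty": 0.0, "tz": 0.0175, "turn": 0.0}, {"tx": 0.0, "ty": 0.0, "tz": 0.0175, "turn": 0.0}]
[np.float64(0.528169072994414), np.float64(0.09549016756296823), np.float64(0.17999767639358422), np.float64(60.500416717753765)]
```

Request:
jog_arm([
  {"tx": 0.0116,"ty": -0.01,"tz": 0.0046,"turn": 0},
  {"tx": 0.0116,"ty": -0.01,"tz": 0.0046,"turn": 0},
  {"tx": 0.0116,"ty": -0.01,"tz": 0.0046,"turn": 0.1},
  {"tx": 0.0116,"ty": -0.01,"tz": 0.0046,"turn": 0.1},
  {"tx": 0.0116,"ty": -0.01,"tz": 0.0046,"turn": 0},
  {"tx": 0.0116,"ty": -0.01,"tz": 0.0046,"turn": 0},
  {"tx": 0,"ty": 0,"tz": 0.017,"turn": 0},
  {"tx": 0,"ty": 0,"tz": 0.015,"turn": 0},
  {"tx": 0,"ty": 0,"tz": 0,"turn": 0},
  {"tx": 0,"ty": 0,"tz": 0,"turn": 0},
  {"tx": 0,"ty": 0,"tz": 0,"turn": 0},
  {"tx": 0,"ty": 0,"tz": 0,"turn": 0},
])

```text
clock: 8.7
tool_pos: [0.5288, 0.0964, 0.1845]
tool_rot: [0.864, 0.504, 0.001, 0.0]
contact_force: [0.8, -0.4, -3.1]
width: 0.0215
```

Run:
```python
from h import *
np.set_printoptions(precision=4,suppress=True)
o=manip.get_obs();print(o["tool_pos"],yaw(o)[0],o["contact_force"],o["moment"],"err",np.array([.5282,.0955,.183])-o["tool_pos"])
ci=vision.camera_info("wrist");im=vision.read_camera("wrist");s=vision.read_camera("side")
cv2.imwrite("pics/w5.png",im);cv2.imwrite("pics/s5.png",s)
w=cv2.resize(im[180:480,150:490],(400,353),interpolation=cv2.INTER_CUBIC)
v=cv2.resize(s[150:250,225:325],(400,400),interpolation=cv2.INTER_CUBIC)
out=np.zeros((400,800,3),np.uint8);out[:353,:400]=w;out[:,400:]=v;cv2.imwrite("pics/c5.png",out)
```

```text
[0.5288 0.0964 0.1845] 60.57156178764194 [ 0.7724 -0.4223 -3.0677] [-0.0462 -0.025  -0.0112] err [-0.0006 -0.0009 -0.0015]
```

View pics/c5.png

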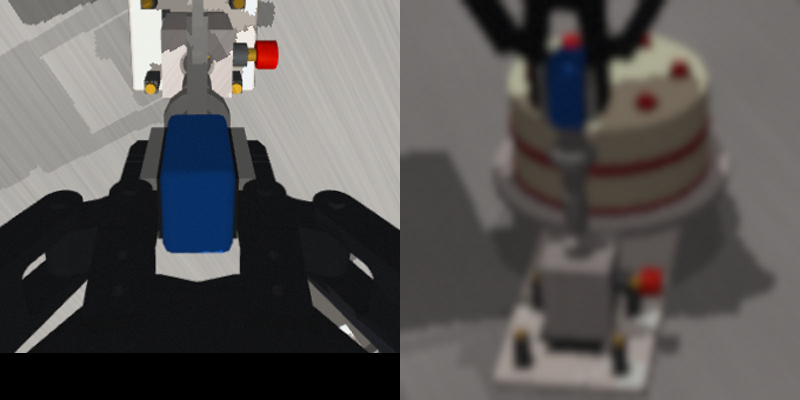

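The tip stands just above the block, centred over the hole as far as both views show, and the blade points at the cake. I'll descend in small steps by feel.

Request:
jog_arm([
  {"tx": -0.001,"ty": 0,"tz": 0.004,"turn": 0},
  {"tx": 0,"ty": 0,"tz": 0.004,"turn": 0},
  {"tx": 0,"ty": 0,"tz": 0.004,"turn": 0},
  {"tx": 0,"ty": 0,"tz": 0.003,"turn": 0},
  {"tx": 0,"ty": 0,"tz": 0,"turn": 0},
  {"tx": 0,"ty": 0,"tz": 0,"turn": 0},
  {"tx": 0,"ty": 0,"tz": 0,"turn": 0},
])

```text
clock: 9.5
tool_pos: [0.5278, 0.0954, 0.1688]
tool_rot: [0.863, 0.504, 0.0, 0.0]
contact_force: [0.4, 0.2, -3.5]
width: 0.021
```

Request:
jog_arm([
  {"tx": 0,"ty": 0,"tz": 0.002,"turn": 0},
  {"tx": 0,"ty": 0,"tz": 0.002,"turn": 0},
  {"tx": 0,"ty": 0,"tz": 0,"turn": 0},
  {"tx": 0,"ty": 0,"tz": 0,"turn": 0},
])

```text
clock: 9.9
tool_pos: [0.528, 0.0956, 0.1647]
tool_rot: [0.864, 0.504, 0.0, 0.0]
contact_force: [0.4, 1.1, -2.7]
width: 0.0216
```

Request:
jog_arm([
  {"tx": 0,"ty": 0,"tz": 0.0015,"turn": 0},
  {"tx": 0,"ty": 0,"tz": 0.0015,"turn": 0},
  {"tx": 0,"ty": 0,"tz": 0,"turn": 0},
  {"tx": 0,"ty": 0,"tz": 0,"turn": 0},
])

```text
clock: 10.3
tool_pos: [0.5284, 0.0957, 0.1619]
tool_rot: [0.864, 0.504, 0.001, 0.0]
contact_force: [2.1, 2.2, -0.8]
width: 0.0209
```

Request:
jog_arm([
  {"tx": 0,"ty": 0,"tz": 0.001,"turn": 0},
  {"tx": 0,"ty": 0,"tz": 0.001,"turn": 0},
  {"tx": 0,"ty": 0,"tz": 0,"turn": 0},
  {"tx": 0,"ty": 0,"tz": 0,"turn": 0},
])

```text
clock: 10.7
tool_pos: [0.5286, 0.0958, 0.1602]
tool_rot: [0.864, 0.504, 0.001, 0.0]
contact_force: [2.3, 3.8, 3.2]
width: 0.0215
```

Request:
jog_arm([
  {"tx": 0,"ty": 0,"tz": 0.001,"turn": 0},
  {"tx": 0,"ty": 0,"tz": 0.001,"turn": 0},
  {"tx": 0,"ty": 0,"tz": 0,"turn": 0},
  {"tx": 0,"ty": 0,"tz": 0,"turn": 0},
])

```text
clock: 11.1
tool_pos: [0.5287, 0.0961, 0.1579]
tool_rot: [0.864, 0.504, 0.001, 0.0]
contact_force: [3.6, 5.4, 0.2]
width: 0.0214
```

Side force of 6.5 N along tool +x means the hole lies that way, so I shift there.

Request:
jog_arm([
  {"tx": 0.0008,"ty": 0,"tz": 0,"turn": 0},
  {"tx": 0.0007,"ty": 0,"tz": 0,"turn": 0},
  {"tx": 0,"ty": 0,"tz": 0,"turn": 0},
  {"tx": 0,"ty": 0,"tz": 0,"turn": 0},
])

```text
clock: 11.5
tool_pos: [0.5289, 0.0966, 0.1577]
tool_rot: [0.863, 0.504, 0.0, 0.0]
contact_force: [3.9, 3.2, -1.8]
width: 0.0214
```

Request:
jog_arm([
  {"tx": 0,"ty": 0,"tz": 0.001,"turn": 0},
  {"tx": 0,"ty": 0,"tz": 0.001,"turn": 0},
  {"tx": 0,"ty": 0,"tz": 0,"turn": 0},
  {"tx": 0,"ty": 0,"tz": 0,"turn": 0},
])

```text
clock: 11.9
tool_pos: [0.5288, 0.0968, 0.1556]
tool_rot: [0.864, 0.504, 0.0, 0.0]
contact_force: [4.1, 3.6, -1.1]
width: 0.0214
```

Request:
jog_arm([
  {"tx": 0.0007,"ty": 0.0004,"tz": 0,"turn": 0},
  {"tx": 0.0008,"ty": 0.0004,"tz": 0,"turn": 0},
  {"tx": 0,"ty": 0,"tz": 0,"turn": 0},
  {"tx": 0,"ty": 0,"tz": 0,"turn": 0},
  {"tx": 0,"ty": 0,"tz": 0,"turn": 0},
])

```text
clock: 12.4
tool_pos: [0.5292, 0.0974, 0.1554]
tool_rot: [0.863, 0.504, -0.001, -0.0]
contact_force: [1.1, 1.2, -1.8]
width: 0.0214
```

Request:
jog_arm([
  {"tx": 0,"ty": 0,"tz": 0.001,"turn": 0},
  {"tx": 0,"ty": 0,"tz": 0.001,"turn": 0},
  {"tx": 0,"ty": 0,"tz": 0,"turn": 0},
  {"tx": 0,"ty": 0,"tz": 0,"turn": 0},
])

```text
clock: 12.8
tool_pos: [0.5292, 0.0976, 0.1533]
tool_rot: [0.863, 0.504, -0.001, -0.0]
contact_force: [1.0, 0.3, -3.6]
width: 0.0212
```

Side force gone. Continuing down.

Request:
jog_arm([
  {"tx": 0,"ty": 0,"tz": 0.0015,"turn": 0},
  {"tx": 0,"ty": 0,"tz": 0.0015,"turn": 0},
  {"tx": 0,"ty": 0,"tz": 0.0015,"turn": 0},
  {"tx": 0,"ty": 0,"tz": 0.0015,"turn": 0},
  {"tx": 0,"ty": 0,"tz": 0,"turn": 0},
  {"tx": 0,"ty": 0,"tz": 0,"turn": 0},
])

```text
clock: 13.4
tool_pos: [0.5293, 0.0977, 0.1474]
tool_rot: [0.863, 0.504, -0.001, -0.0]
contact_force: [0.2, -1.1, -3.7]
width: 0.0212
```

Request:
jog_arm([
  {"tx": 0,"ty": 0,"tz": 0.001,"turn": 0},
  {"tx": 0,"ty": 0,"tz": 0.001,"turn": 0},
  {"tx": 0,"ty": 0,"tz": 0.001,"turn": 0},
  {"tx": 0,"ty": 0,"tz": 0,"turn": 0},
  {"tx": 0,"ty": 0,"tz": 0,"turn": 0},
])

```text
clock: 13.9
tool_pos: [0.5294, 0.0979, 0.145]
tool_rot: [0.863, 0.504, -0.0, -0.0]
contact_force: [-2.6, 1.9, 4.6]
width: 0.021
```

Request:
jog_arm([
  {"tx": 0,"ty": 0,"tz": 0.001,"turn": 0},
  {"tx": 0,"ty": 0,"tz": 0.001,"turn": 0},
  {"tx": 0,"ty": 0,"tz": 0.001,"turn": 0},
  {"tx": 0,"ty": 0,"tz": 0,"turn": 0},
  {"tx": 0,"ty": 0,"tz": 0,"turn": 0},
])

```text
clock: 14.4
tool_pos: [0.5294, 0.0978, 0.1418]
tool_rot: [0.864, 0.504, -0.0, -0.0]
contact_force: [-3.2, 2.0, 5.0]
width: 0.0214
```

Request:
jog_arm([
  {"tx": 0,"ty": 0,"tz": 0.001,"turn": 0},
  {"tx": 0,"ty": 0,"tz": 0.001,"turn": 0},
  {"tx": 0,"ty": 0,"tz": 0.001,"turn": 0},
  {"tx": 0,"ty": 0,"tz": 0,"turn": 0},
  {"tx": 0,"ty": 0,"tz": 0,"turn": 0},
])

```text
clock: 14.9
tool_pos: [0.5294, 0.0979, 0.1389]
tool_rot: [0.864, 0.504, -0.0, -0.0]
contact_force: [-3.2, 1.9, 5.4]
width: 0.0208
```

Request:
jog_arm([
  {"tx": 0,"ty": 0,"tz": 0.001,"turn": 0},
  {"tx": 0,"ty": 0,"tz": 0.001,"turn": 0},
  {"tx": 0,"ty": 0,"tz": 0.001,"turn": 0},
  {"tx": 0,"ty": 0,"tz": 0,"turn": 0},
  {"tx": 0,"ty": 0,"tz": 0,"turn": 0},
])

```text
clock: 15.4
tool_pos: [0.5294, 0.098, 0.1351]
tool_rot: [0.864, 0.504, -0.0, -0.001]
contact_force: [-1.7, 3.0, -1.7]
width: 0.021
```

Request:
jog_arm([
  {"tx": 0,"ty": 0,"tz": 0.001,"turn": 0},
  {"tx": 0,"ty": 0,"tz": 0.001,"turn": 0},
  {"tx": 0,"ty": 0,"tz": 0.001,"turn": 0},
  {"tx": 0,"ty": 0,"tz": 0.001,"turn": 0},
  {"tx": 0,"ty": 0,"tz": 0.001,"turn": 0},
  {"tx": 0,"ty": 0,"tz": 0,"turn": 0},
  {"tx": 0,"ty": 0,"tz": 0,"turn": 0},
])

```text
clock: 16.1
tool_pos: [0.5294, 0.0978, 0.1305]
tool_rot: [0.863, 0.504, -0.0, -0.0]
contact_force: [-3.8, 4.4, 0.8]
width: 0.0211
```

Request:
jog_arm([
  {"tx": 0,"ty": 0,"tz": 0.001,"turn": 0},
  {"tx": 0,"ty": 0,"tz": 0.001,"turn": 0},
  {"tx": 0,"ty": 0,"tz": 0.001,"turn": 0},
  {"tx": 0,"ty": 0,"tz": 0.001,"turn": 0},
  {"tx": 0,"ty": 0,"tz": 0.001,"turn": 0},
  {"tx": 0,"ty": 0,"tz": 0,"turn": 0},
  {"tx": 0,"ty": 0,"tz": 0,"turn": 0},
])

```text
clock: 16.8
tool_pos: [0.5294, 0.0977, 0.1253]
tool_rot: [0.863, 0.504, -0.0, -0.0]
contact_force: [-3.3, 3.9, -1.0]
width: 0.0216
```

Request:
jog_arm([
  {"tx": 0,"ty": 0,"tz": 0.001,"turn": 0},
  {"tx": 0,"ty": 0,"tz": 0.001,"turn": 0},
  {"tx": 0,"ty": 0,"tz": 0.001,"turn": 0},
  {"tx": 0,"ty": 0,"tz": 0,"turn": 0},
  {"tx": 0,"ty": 0,"tz": 0,"turn": 0},
])

```text
clock: 17.3
tool_pos: [0.5295, 0.0977, 0.1227]
tool_rot: [0.863, 0.504, -0.0, -0.0]
contact_force: [-4.2, 3.8, 2.0]
width: 0.0212
```

Request:
jog_arm([
  {"tx": 0,"ty": 0,"tz": 0.001,"turn": 0},
  {"tx": 0,"ty": 0,"tz": 0.001,"turn": 0},
  {"tx": 0,"ty": 0,"tz": 0.001,"turn": 0},
  {"tx": 0,"ty": 0,"tz": 0.001,"turn": 0},
  {"tx": 0,"ty": 0,"tz": 0,"turn": 0},
  {"tx": 0,"ty": 0,"tz": 0,"turn": 0},
])

```text
clock: 17.9
tool_pos: [0.5294, 0.0977, 0.1184]
tool_rot: [0.863, 0.504, -0.0, -0.0]
contact_force: [-4.0, 3.4, 0.2]
width: 0.0211
```

Request:
jog_arm([
  {"tx": 0,"ty": 0,"tz": 0.001,"turn": 0},
  {"tx": 0,"ty": 0,"tz": 0.001,"turn": 0},
  {"tx": 0,"ty": 0,"tz": 0.001,"turn": 0},
  {"tx": 0,"ty": 0,"tz": 0,"turn": 0},
  {"tx": 0,"ty": 0,"tz": 0,"turn": 0},
])

```text
clock: 18.4
tool_pos: [0.5299, 0.0972, 0.1149]
tool_rot: [0.863, 0.504, -0.0, 0.0]
contact_force: [-1.8, 0.6, -8.2]
width: 0.0212
```

Request:
jog_arm([
  {"tx": 0,"ty": 0,"tz": 0.001,"turn": 0},
  {"tx": 0,"ty": 0,"tz": 0.001,"turn": 0},
  {"tx": 0,"ty": 0,"tz": 0,"turn": 0},
  {"tx": 0,"ty": 0,"tz": 0,"turn": 0},
])

```text
clock: 18.8
tool_pos: [0.5299, 0.0975, 0.1137]
tool_rot: [0.863, 0.504, -0.0, 0.0]
contact_force: [-2.6, 0.9, -3.5]
width: 0.0212
```

The plunger snapped (side force dropped and it pulled downwards). Now I feel for the hard stop in fine steps.

Request:
jog_arm([
  {"tx": 0,"ty": 0,"tz": 0.0005,"turn": 0},
  {"tx": 0,"ty": 0,"tz": 0.0005,"turn": 0},
  {"tx": 0,"ty": 0,"tz": 0,"turn": 0},
  {"tx": 0,"ty": 0,"tz": 0,"turn": 0},
])

```text
clock: 19.2
tool_pos: [0.53, 0.0976, 0.1134]
tool_rot: [0.863, 0.504, 0.0, 0.0]
contact_force: [-5.5, 0.1, 5.5]
width: 0.0215
```

Request:
jog_arm([
  {"tx": 0,"ty": 0,"tz": 0.0005,"turn": 0},
  {"tx": 0,"ty": 0,"tz": 0,"turn": 0},
  {"tx": 0,"ty": 0,"tz": 0,"turn": 0},
])

```text
clock: 19.5
tool_pos: [0.53, 0.0976, 0.1133]
tool_rot: [0.863, 0.504, 0.0, 0.0]
contact_force: [-5.1, 0.5, 9.4]
width: 0.0214
```

Request:
jog_arm([
  {"tx": 0,"ty": 0,"tz": 0.0004,"turn": 0},
  {"tx": 0,"ty": 0,"tz": 0,"turn": 0},
  {"tx": 0,"ty": 0,"tz": 0,"turn": 0},
])

```text
clock: 19.8
tool_pos: [0.53, 0.0976, 0.1133]
tool_rot: [0.863, 0.505, 0.0, 0.0]
contact_force: [-6.4, -0.2, 11.7]
width: 0.0209
```

Run:
```python
from h import *
np.set_printoptions(precision=4,suppress=True)
o=manip.get_obs();print(o["tool_pos"],yaw(o)[0],o["contact_force"])
s=vision.read_camera("side");im=vision.read_camera("wrist");cv2.imwrite("pics/s6.png",s);cv2.imwrite("pics/w6.png",im)
out=np.zeros((480,800,3),np.uint8);out[:480,:480]=cv2.resize(s[160:250,225:315],(480,480),interpolation=cv2.INTER_CUBIC)
out[:320,480:]=cv2.resize(im[0:400,120:520],(320,320));cv2.imwrite("pics/c6.png",out)
```

```text
[0.53   0.0976 0.1133] 60.59720354111751 [-6.4292 -0.1757 11.6645]
```

View pics/c6.png

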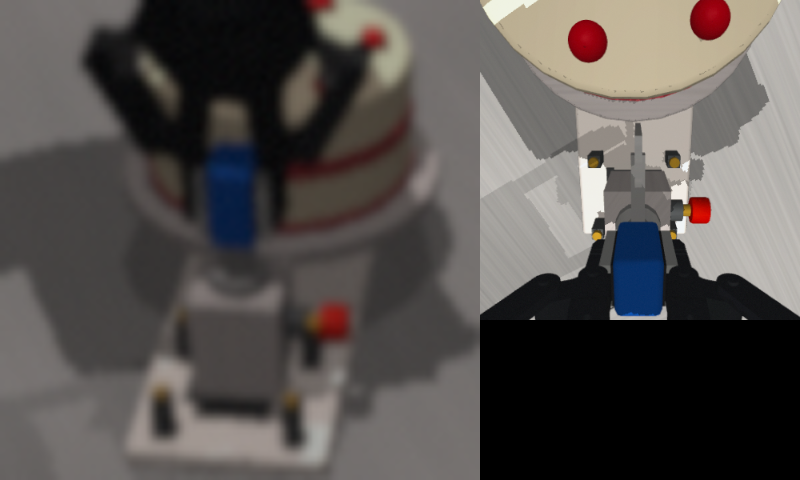

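The collar is on the block and the stop is hard. I'll relieve the side load while still pushing lightly, to be sure that it isn't tilted.

Request:
jog_arm([
  {"tx": -0.0004,"ty": -0.0006,"tz": 0,"turn": 0},
  {"tx": 0,"ty": 0,"tz": 0,"turn": 0},
  {"tx": 0,"ty": 0,"tz": 0,"turn": 0},
  {"tx": 0,"ty": 0,"tz": 0,"turn": 0},
])

```text
clock: 20.3
tool_pos: [0.5299, 0.0976, 0.1133]
tool_rot: [0.863, 0.504, 0.001, 0.001]
contact_force: [-4.6, 0.1, 10.4]
width: 0.0212
```

Request:
jog_arm([
  {"tx": -0.0003,"ty": -0.0007,"tz": -0.0005,"turn": 0},
  {"tx": 0,"ty": 0,"tz": -0.0005,"turn": 0},
  {"tx": 0,"ty": 0,"tz": 0,"turn": 0},
  {"tx": 0,"ty": 0,"tz": 0,"turn": 0},
])

```text
clock: 20.7
tool_pos: [0.5297, 0.0976, 0.1133]
tool_rot: [0.863, 0.504, 0.001, 0.001]
contact_force: [-2.0, 0.7, 5.1]
width: 0.021
```

Request:
jog_arm([
  {"tx": 0,"ty": 0,"tz": 0,"turn": 0},
  {"tx": 0,"ty": 0,"tz": 0,"turn": 0},
  {"tx": 0,"ty": 0,"tz": 0,"turn": 0},
  {"tx": 0,"ty": 0,"tz": 0,"turn": 0},
  {"tx": 0,"ty": 0,"tz": 0,"turn": 0},
  {"tx": 0,"ty": 0,"tz": 0,"turn": 0},
], fingers=0.35)

```text
clock: 21.3
tool_pos: [0.5285, 0.0977, 0.1127]
tool_rot: [0.863, 0.504, 0.0, 0.0]
contact_force: [1.0, -0.3, 0.5]
width: 0.0552
```

Released freely. Now straight up and then back, away from the cake, to look.

Request:
jog_arm([
  {"tx": 0,"ty": 0,"tz": -0.01,"turn": 0},
  {"tx": 0,"ty": 0,"tz": -0.02,"turn": 0},
  {"tx": 0,"ty": 0,"tz": -0.025,"turn": 0},
  {"tx": 0,"ty": 0,"tz": -0.025,"turn": 0},
  {"tx": 0,"ty": 0,"tz": -0.025,"turn": 0},
  {"tx": -0.03,"ty": 0,"tz": -0.01,"turn": 0},
  {"tx": -0.03,"ty": 0,"tz": 0,"turn": 0},
  {"tx": -0.02,"ty": 0,"tz": 0,"turn": 0},
  {"tx": 0,"ty": 0,"tz": 0,"turn": 0},
  {"tx": 0,"ty": 0,"tz": 0,"turn": 0},
  {"tx": 0,"ty": 0,"tz": 0,"turn": 0},
  {"tx": 0,"ty": 0,"tz": 0,"turn": 0},
])

```text
clock: 22.5
tool_pos: [0.4896, 0.0287, 0.2279]
tool_rot: [0.863, 0.505, 0.0, 0.0]
contact_force: [0.5, 0.4, 0.3]
width: 0.0557
```

Run:
```python
from h import *
np.set_printoptions(precision=4,suppress=True)
o=manip.get_obs();ci=vision.camera_info("wrist");im=vision.read_camera("wrist");s=vision.read_camera("side");cv2.imwrite("pics/w7.png",im)
print(o["clock"],o["tool_pos"],yaw(o)[0],o["contact_force"],proj(ci,[.53,.099,.15]))
m=cv2.inRange(cv2.cvtColor(im,40),(100,120,110),(130,255,255))
cn=max(cv2.findContours(m,0,2)[0],key=cv2.contourArea);b=cv2.boxPoints(cv2.minAreaRect(cn))
for z in(.151,.154):
    P=np.array([plane(ci,q,z)[:2] for q in b]);d=[P[1]-P[0],P[2]-P[1]];L=[np.linalg.norm(v) for v in d];v=d[int(np.argmax(L))]
    print(z,b.astype(int).tolist(),P.mean(0),np.array(L),np.degrees(np.arctan2(v[1],v[0]))%180)
out=np.zeros((480,800,3),np.uint8);out[:,:480]=cv2.resize(s[160:250,225:315],(480,480),interpolation=cv2.INTER_CUBIC)
out[:400,480:]=cv2.resize(im[60:360,180:420],(320,400));cv2.imwrite("pics/c7.png",out)
```

```text
22.5 [0.4896 0.0287 0.2279] 60.63906880081978 [0.451  0.424  0.2971] [319.8579 121.4971]
0.151 [[301, 96], [335, 96], [335, 146], [301, 146]] [0.5291 0.0996] [0.0199 0.0286] 61.43032393156719
0.154 [[301, 96], [335, 96], [335, 146], [301, 146]] [0.529  0.0996] [0.0196 0.0282] 61.43032393156719
```

View pics/c7.png

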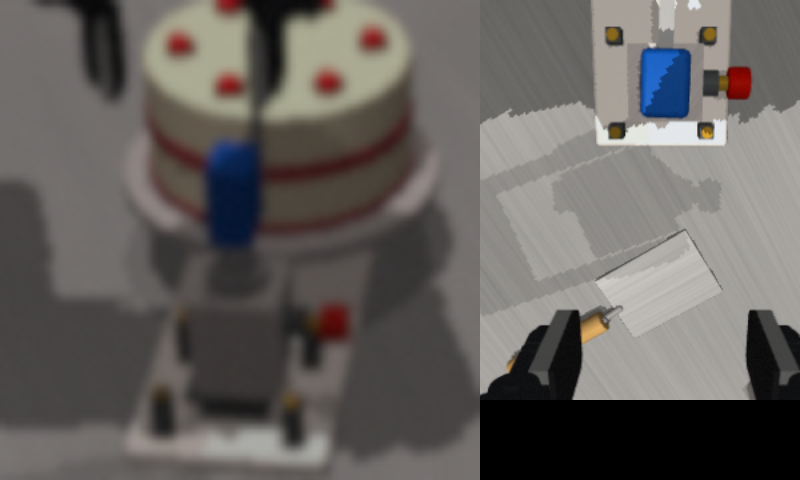

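```bash
python3 -c "
from station import manip
print(manip.sign_off())"
```

```text
the job is handed in; nothing more can be done
None
```

The blue-gripped scraper is in the holder with its collar against a hard stop, and I let go and handed the job in at about 22.6 s of the 72 s allowed. I found the hole by wrist camera and then by feel, moving about 3 mm sideways from the first aim as the side force showed.

**Plunger:** I felt it ride on the post, then snap in. The side force dropped and the post was pulled down just before the stop.

**Home position:** The height stayed at 113.3 mm through the last three small pushes, at about 15 N at most. That is under the 18 N that passes the plunger.

**Heading:** The released scraper points at about 61°, against 60.5° for the line to the cake. I measured it from its grip.

**After release:** The wrist force was near zero and the gripper stood clear of everything. The cake, holder and knife looked undisturbed in the last pictures. I last saw the comb in the rack just after lifting the scraper, and I did not look at the jar again.

**Not settled:** The stop puts the rim at about 83 mm, while the images gave about 80 mm. Both are within the stated 72–87 mm. The side camera is too coarse to confirm a fully closed collar gap, so "fully home" and the snap rest on feel rather than sight.

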